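# Dock the reagent bottles and the tip rack

### The job

Set up the lab bench for the next run: stand each of the three reagent bottles upright in the round dock whose rim has the colour of its cap, and seat the blue tip rack flat in the blue rectangular dock. Set everything down gently, without dropping it, and leave the amber jar and the grey timer where they are.

Things in the scene. Friction and masses are not known exactly. Their poses are not given: they have to be found in the camera images.
- red_bottle: Loose upright white plastic reagent bottle with a red screw cap and a red band round its body. Round body 42 mm across from the bottom up to 56 mm, then a shoulder; cap 34 mm across from 66 to 85 mm height (85 mm is the total height). About 0.1 kg. Origin: centre of its underside; z up along the bottle.
- yellow_bottle: Loose upright white plastic reagent bottle with a yellow screw cap and a yellow band round its body. Round body 42 mm across from the bottom up to 56 mm, then a shoulder; cap 34 mm across from 66 to 85 mm height (85 mm is the total height). About 0.1 kg. Origin: centre of its underside; z up along the bottle.
- green_bottle: Loose upright white plastic reagent bottle with a green screw cap and a green band round its body. Round body 42 mm across from the bottom up to 56 mm, then a shoulder; cap 34 mm across from 66 to 85 mm height (85 mm is the total height). About 0.1 kg. Origin: centre of its underside; z up along the bottle.
- red_dock: Fixed round bottle dock lying on the bench: a white floor inside a red rim. 70 mm outside and 60 mm inside diameter, rim 5 mm wide, its top 10 mm above the bench; the floor on which the bottle stands is 3 mm above the bench. Origin: centre of its underside, at bench height; z up.
- yellow_dock: Fixed round bottle dock lying on the bench: a white floor inside a yellow rim. 70 mm outside and 60 mm inside diameter, rim 5 mm wide, its top 10 mm above the bench; the floor on which the bottle stands is 3 mm above the bench. Origin: centre of its underside, at bench height; z up.
- green_dock: Fixed round bottle dock lying on the bench: a white floor inside a green rim. 70 mm outside and 60 mm inside diameter, rim 5 mm wide, its top 10 mm above the bench; the floor on which the bottle stands is 3 mm above the bench. Origin: centre of its underside, at bench height; z up.
- tip_rack: Loose blue plastic pipette-tip rack, a solid block 90 mm (its x) by 56 mm (its y) by 45 mm high, light-blue top dotted with white and black spots; the vertical blue sides reach up to 40 mm. About 0.12 kg. Origin: centre of its underside; x along its length, y across, z up. Either way round is equal.
- rack_dock: Fixed rectangular dock for the tip rack lying on the bench: a white floor inside a blue rim. Inside 106 mm (its x) by 72 mm (its y), outside 116 by 82 mm, rim 5 mm wide, its top 10 mm above the bench; the floor is 3 mm above the bench. Origin: centre of its underside, at bench height; x along its length, z up.
- amber_jar: Bystander, not to be moved: loose amber glass jar 45 mm across, 54 mm high with a black lid. Origin: centre of its underside.
- timer: Bystander, not to be moved: loose grey bench timer, 64 by 64 by 20 mm, lying flat with a pale display and three black keys. Origin: centre of its underside.
Things that resemble listed ones, but are neither listed nor needed, are in the scene too. What is shaped like the green_bottle but purple is not meant.

How it is judged:
By the outcome, as a careful person would: the job done as asked, in the order asked, and still so for the second after the job is handed in, with the robot touching nothing.
It also fails if it takes over 120 s, if anything falls off the work surface, if the arm or the gripper's body presses on something with over 40 N, if the wrist force passes 120 N, or if a joint passes its speed limit or range.

### The arm

A 7-joint arm with a two-finger parallel gripper is mounted at the origin on the work surface. World frame = base frame: x ahead of the robot, y to its left, z up, the work surface at z = 0. Lengths are in m, angles in rad, forces in N, time in s.
With the tool pointing down it reaches from about 0.4 to 0.85 m from the base axis. Payload 10.4 kg.
Tool frame: the origin (TCP) lies on the centre line of the jaws, within the pads' length; the fingertips stand ctrl.nose_length ahead of it and the grasp point (between the pads) lies 6 mm ahead of it (ctrl.nose_length is the distance from the TCP to the fingertips, in m); z points along the fingers, y is the line along which they close (so a half turn about z gives the same grasp; the last joint's range is limited). The gripper opens to 87 mm and grips with 3 to 60 N. Pads are 19 mm wide; open, the fingers measure 117 mm over their backs; the gripper's body (75 mm by 190 mm) begins 51 mm behind the grasp point.
Start: joints at [1.123, 0.332, -0.065, 1.46, 0.022, 1.35, -0.088], TCP at [0.258, -0.569, 0.248] pointing down, gripper open.
Joint ranges: [-2.6, 2.6], [-0.5, 2.12], [-1.47, 1.34], [0.16, 2.42], [-1.27, 4.41], [0.06, 2.06], [-2.6, 2.6]. Speed limits (rad/s): [2.22, 2.22, 2.79, 2.79, 3.14, 3.14, 3.14].

### API

Orientations are given as a 3x3 rotation matrix whose columns are the frame's x, y, z axes.
In Python, from workcell import sense, camera, ticket, ctrl gives the robot as it stands.
- The arm moves only by the tool apply_moves, never from a script. Its argument "plan" is one flat list of numbers, 7 for each row, row after row: the shift along the tool's x, y, z each as a share of 50 cm, from -1 to 1, then the turn, a rotation vector about the tool's x, y, z each as a share of 180 degrees, from -1 to 1, then the opening, from -1 (shut) to 1 (fully open), so that 0 is half open. In form: [x, y, z, ax, ay, az, gripper, x, y, z, ax, ay, az, gripper, ...]. A call has 1 to 12 rows; each row is the pose to reach, as a shift and turn from the pose commanded when the call began, along the tool's axes at that moment, turning the shorter way round; what a row does not reach only later rows make up. A row lasts 1/10 s, in which the tool goes at most 50 mm and 8.59 degrees, less where a joint would pass 70% of its speed; a pose out of reach is approached as far as the arm can. A call with a number of a shift or a turn outside -1 to 1 is refused whole. A call with a gripper value outside its range is refused whole. The fingers move at their own pace and stop on an object; the grip force is fixed at half the most. Time passes only in rows, so rows that repeat a pose let the fingers close. It gives the time, the measured TCP pose, the force, the opening and the grip force at its end, in the units of the state.
- sense(): the state, without advancing time (a new reading comes with each control period).
- camera(name): name is "side" or "top"; returns a dict with "image" (400x640x3 uint8, blue, green, red), "camera_matrix" (3x3 intrinsics, pixels), "rvec" (rotation vector, rad) and "tvec" (3), from world to camera coordinates, as OpenCV has them. Camera axes: x right, y down, z forward; pixel columns grow to the right and rows downward; lengths in m; the calibration is good to about 2 mm. A picture is of the moment at which its call begins. There is no depth.
- ticket.close_job(): hands the job in; it is judged then, once.
The state is a dict: "time_s": time; "joints": joint angles; "joint_velocities": joint speeds; "joint_torque": joint torques, N m; "tool_pos": TCP position; "tcp_rot": TCP orientation; "force": force on the tool from outside, world axes, zero at the start; "wrist_torque": the same for the moment, N m; "opening": finger opening in m; "grasp_force": force on a finger pad.
Only numpy, scipy, OpenCV 4.12 (cv2) and the standard library are available. Lean on these libraries where they do the work, as an engineer would, in place of code of your own. Each camera call takes 0.05 s, during which the arm holds its last target. There are 200 camera calls.

## Working session

There is one attempt and no reset: what is moved stays moved. The work goes in short steps, Python scripts to look and compute and a tool call to move; the robot and the scene stay as the last step left them, time stands still between calls to the robot, and variables do not carry over. Pictures are saved under pics/ and viewed, at most 14 in all, crops included, and the job is handed in when it is done.

Besides the shell and the picture viewer there is one more tool, called after "Call:" as name(argument=value, ...), one argument or row to a line, values as JSON. apply_moves: Moves the arm, as the interface text tells. Its arguments: {"type":"object","properties":{"plan":{"type":"array"}},"required":["plan"]}

```bash
mkdir -p pics
python3 - <<'E'
from workcell import sense,camera,ctrl
import cv2,numpy as np
for n in("top","side"):
    c=camera(n);cv2.imwrite(f"pics/{n}0.png",c["image"]);print(n,c["camera_matrix"].tolist(),c["rvec"],c["tvec"])
s=sense();print(ctrl.nose_length,s["tool_pos"],s["tcp_rot"],s["opening"],s["time_s"])
E
```

```text
top [[424.8641897190279, 0.0, 320.4433437567932], [0.0, 424.8641897190279, 199.898879984615], [0.0, 0.0, 1.0]] [ 2.12740597 -2.10334527  0.21516798] [-0.00886397  0.49849925  0.98051647]
side [[486.35563173404324, 0.0, 314.5559165948198], [0.0, 486.35563173404324, 206.99418183834243], [0.0, 0.0, 1.0]] [ 0.17002516 -2.91231137  1.0518566 ] [0.5078679  0.08005357 1.41638554]
0.025 [ 0.25744989 -0.56916007  0.24683188] [[ 9.11110366e-01  4.12162032e-01 -6.00844189e-04]
 [ 4.12162464e-01 -9.11109634e-01  1.15721507e-03]
 [-7.04748129e-05 -1.30199607e-03 -9.99999150e-01]] 0.0870989245576388 0.1
```

View pics/top0.png

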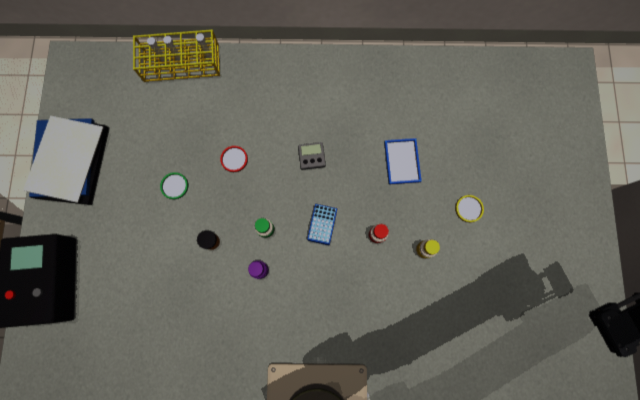

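View pics/side0.png

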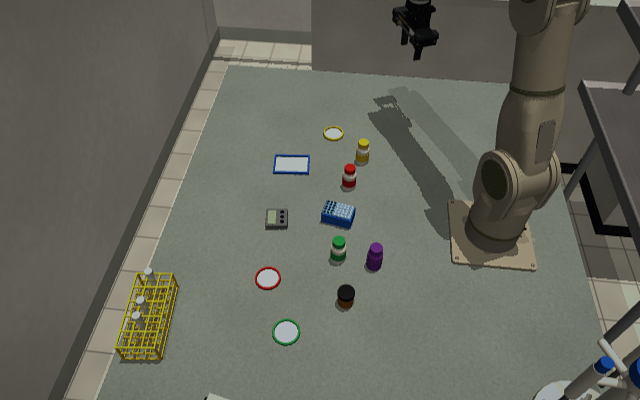

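Top view candidates:
- Caps: red (379,233), yellow (431,248), green (263,227). The purple one (258,269) is the decoy, and the black-lid jar is at (207,240).
- Docks: red (234,159), green (174,186), yellow (470,208). The blue rack dock is (403,161); the blue folder at (65,160) is not it.
- Tip rack (322,224), timer (312,155).

I'll measure in an enlarged crop.

```bash
cat > h.py <<'E'
import cv2,numpy as np
from workcell import sense,camera
def ray(c,uv,z):
    R=cv2.Rodrigues(np.array(c["rvec"],float))[0];t=np.array(c["tvec"],float).ravel()
    p=cv2.undistortPoints(np.array([[uv]],float),c["camera_matrix"],None)[0,0]
    d=R.T@np.array([*p,1]);o=-R.T@t
    return (o+d*(z-o[2])/d[2])
def blob(c,hlo,hhi,roi,smin=110,vmin=50):
    """largest coloured blob in roi (u0,v0,u1,v1): contour in full pixels"""
    u0,v0,u1,v1=roi
    hsv=cv2.cvtColor(c["image"][v0:v1,u0:u1],cv2.COLOR_BGR2HSV)
    hsv[...,0]=(hsv[...,0].astype(int)-hlo)%180
    m=cv2.inRange(hsv,(0,smin,vmin),((hhi-hlo)%180,255,255))
    k=max(cv2.findContours(m,cv2.RETR_EXTERNAL,cv2.CHAIN_APPROX_NONE)[0],key=cv2.contourArea)
    return k.reshape(-1,2)+np.array([u0,v0])
E
python3 - <<'E'
from h import *
c=camera("top");s=camera("side")
H={"red":(170,8),"yellow":(20,35),"green":(45,85),"blue":(95,125)}
items=[("redcap","red",(362,218,396,247),(335,160,362,175),.085),("yelcap","yellow",(415,235,445,262),(352,135,374,148),.085),("grncap","green",(250,214,278,241),(327,233,350,248),.085),
("reddock","red",(215,140,255,180),(248,260,290,297),.01),("yeldock","yellow",(450,190,490,228),(316,122,348,144),.01),("grndock","green",(155,168,195,205),(265,312,308,350),.01),
("rackdock","blue",(375,130,430,195),(265,148,318,180),.01),("rack","blue",(300,198,345,252),(315,195,360,230),.045)]
for n,h,r1,r2,z in items:
    out=[]
    for cam,r in((c,r1),(s,r2)):
        k=blob(cam,*H[h],r,90); w=np.array([ray(cam,p,z)[:2] for p in k],np.float32)
        rc=cv2.minAreaRect(w); out+=[np.round(rc[0],4).tolist(),np.round(rc[1],3).tolist(),round(rc[2],1)]
    print(n,out)
cv2.imwrite("pics/crop.png",cv2.resize(c["image"][130:280,150:490],(800,353),interpolation=cv2.INTER_CUBIC))
E
```

```text
redcap [[0.4198, -0.1428], [0.033, 0.035], 0.7, [0.4205, -0.137], [0.048, 0.031], 87.7]
yelcap [[0.3847, -0.2593], [0.034, 0.036], 61.8, [0.3866, -0.2563], [0.032, 0.043], 3.4]
grncap [[0.4306, 0.1326], [0.033, 0.03], 2.1, [0.4309, 0.1369], [0.029, 0.036], 5.3]
reddock [[0.6146, 0.2219], [0.07, 0.07], 0.7, [0.6131, 0.2237], [0.068, 0.073], 9.3]
yeldock [[0.4897, -0.3772], [0.07, 0.07], 87.0, [0.4911, -0.3748], [0.07, 0.072], 6.6]
grndock [[0.5402, 0.3705], [0.068, 0.067], 48.3, [0.5403, 0.3727], [0.068, 0.069], 50.1]
rackdock [[0.6128, -0.2129], [0.119, 0.085], 4.8, [0.6137, -0.2099], [0.117, 0.09], 3.7]
rack [[0.4408, -0.0069], [0.056, 0.092], 78.3, [0.443, 0.011], [0.082, 0.093], 79.0]
```

View pics/crop.png

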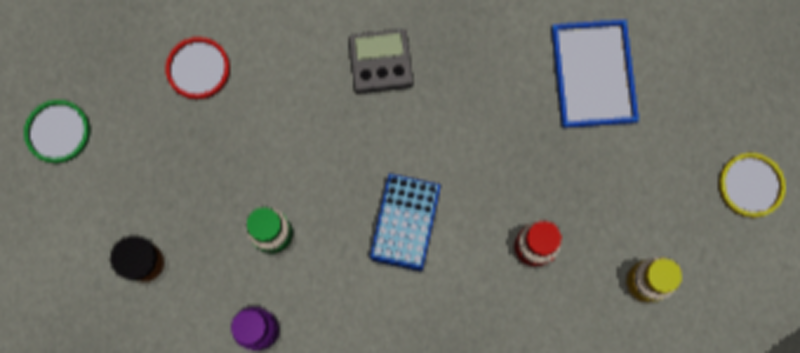

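The crop matches the descriptions: red cap (543,240), yellow (663,275), green (267,225), with purple (255,328) as the decoy. Dock outer sizes come out at 70 mm and 117x85 mm, and the rack at 56x92 mm, so the measurements agree with the given sizes.

First move: above the red bottle, with tool x yawed to 45°.

Call:
apply_moves(
  plan=[0.649,-0.645,0.154,0,0,-0.115,1,0.649,-0.645,0.154,0,0,-0.115,1,0.649,-0.645,0.154,0,0,-0.115,1,0.649,-0.645,0.154,0,0,-0.115,1,0.649,-0.645,0.154,0,0,-0.115,1,0.649,-0.645,0.154,0,0,-0.115,1,0.649,-0.645,0.154,0,0,-0.115,1,0.649,-0.645,0.154,0,0,-0.115,1,0.649,-0.645,0.154,0,0,-0.115,1,0.649,-0.645,0.154,0,0,-0.115,1,0.649,-0.645,0.154,0,0,-0.115,1,0.649,-0.645,0.154,0,0,-0.115,1],
)

```text
time_s: 1.4
tool_pos: [0.4201, -0.1426, 0.1706]
tcp_rot: [[0.707, 0.708, -0.0], [0.708, -0.707, -0.0], [-0.0, 0.0, -1.0]]
force: [-0.2, 0.5, 0.2]
opening: 0.0871
grasp_force: 0.0
```

Call:
apply_moves(
  plan=[0,0,0.08,0,0,0,1,0,0,0.15,0,0,0,1,0,0,0.2,0,0,0,1,0,0,0.231,0,0,0,1,0,0,0.231,0,0,0,1,0,0,0.231,0,0,0,-0.5,0,0,0.231,0,0,0,-0.5,0,0,0.231,0,0,0,-0.5,0,0,0.231,0,0,0,-0.5,0,0,0.231,0,0,0,-0.5,0,0,0.231,0,0,0,-0.5,0,0,0.231,0,0,0,-0.5],
)

```text
time_s: 2.6
tool_pos: [0.4205, -0.142, 0.0552]
tcp_rot: [[0.707, 0.708, 0.0], [0.708, -0.707, -0.0], [0.0, 0.0, -1.0]]
force: [0.3, -0.3, 1.3]
opening: 0.0415
grasp_force: 30.0
```

Call:
apply_moves(
  plan=[0,0,-0.06,0,0,0,-0.5,0,0,-0.15,0,0,0,-0.5,0,0,-0.22,0,0,0,-0.5,0.789,-0.242,-0.22,0,0,0,-0.5,0.789,-0.242,-0.22,0,0,0,-0.5,0.789,-0.242,-0.22,0,0,0,-0.5,0.789,-0.242,-0.22,0,0,0,-0.5,0.789,-0.242,-0.22,0,0,0,-0.5,0.789,-0.242,-0.22,0,0,0,-0.5,0.789,-0.242,-0.22,0,0,0,-0.5,0.789,-0.242,-0.22,0,0,0,-0.5,0.789,-0.242,-0.22,0,0,0,-0.5],
)

```text
time_s: 3.8
tool_pos: [0.6133, 0.2288, 0.1641]
tcp_rot: [[0.703, 0.711, -0.002], [0.711, -0.703, 0.003], [0.001, -0.003, -1.0]]
force: [-1.0, -0.3, -0.4]
opening: 0.0414
grasp_force: 30.0
```

Call:
apply_moves(
  plan=[0,0,0,0,0,0,-0.5,0,0,0,0,0,0,-0.5],
)

```text
time_s: 4.0
tool_pos: [0.6133, 0.2216, 0.1645]
tcp_rot: [[0.707, 0.707, -0.001], [0.707, -0.707, -0.001], [-0.001, 0.0, -1.0]]
force: [-0.2, -0.6, -1.4]
opening: 0.0411
grasp_force: 30.0
```

Call:
apply_moves(
  plan=[0.001,-0.001,0.06,0,0,0,-0.5,0.001,-0.001,0.12,0,0,0,-0.5,0.001,-0.001,0.17,0,0,0,-0.5,0.001,-0.001,0.19,0,0,0,-0.5,0.001,-0.001,0.2,0,0,0,-0.5,0.001,-0.001,0.206,0,0,0,-0.5,0.001,-0.001,0.21,0,0,0,-0.5,0.001,-0.001,0.212,0,0,0,-0.5,0.001,-0.001,0.212,0,0,0,-0.5,0.001,-0.001,0.212,0,0,0,-0.5],
)

```text
time_s: 5.0
tool_pos: [0.6137, 0.2236, 0.0595]
tcp_rot: [[0.707, 0.708, 0.001], [0.708, -0.707, 0.0], [0.001, 0.0, -1.0]]
force: [0.7, 1.3, -0.5]
opening: 0.0416
grasp_force: 30.0
```

Run:
```python
from h import *
a=camera("top")["image"][110:220,150:320];b=camera("side")["image"][200:360,220:400]
cv2.imwrite("pics/c1.png",np.hstack([cv2.resize(a,(400,300)),cv2.resize(b,(400,300))]))
```

```text
(no output)
```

View pics/c1.png

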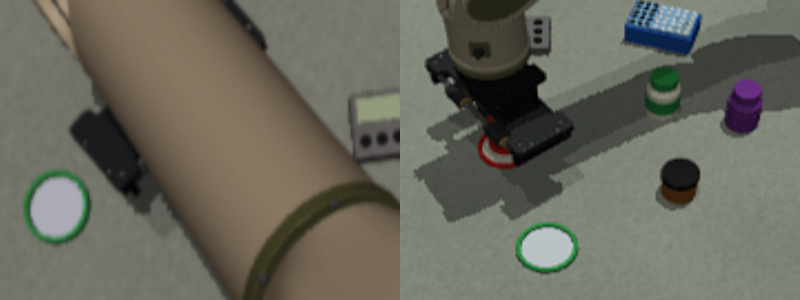

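The bottle (side half, ~(500,150)) stands over the red ring, about 1 mm above the floor. I'll lower the last bit, release and rise.

Call:
apply_moves(
  plan=[0,0,0.002,0,0,0,-0.5,0,0,0.003,0,0,0,-0.5,0,0,0.003,0,0,0,-0.5],
)

```text
time_s: 5.4
tool_pos: [0.6137, 0.2236, 0.0583]
tcp_rot: [[0.707, 0.708, 0.001], [0.708, -0.707, -0.0], [0.0, 0.0, -1.0]]
force: [-3.0, -1.8, 6.1]
opening: 0.041
grasp_force: 30.0
```

Call:
apply_moves(
  plan=[0,0,0,0,0,0,0.1,0,0,0,0,0,0,0.5,0,0,0,0,0,0,0.9,0,0,0,0,0,0,0.9,0,0,0,0,0,0,0.9,0,0,-0.05,0,0,0,0.9,0,0,-0.12,0,0,0,0.9,0,0,-0.22,0,0,0,0.9,0,0,-0.22,0,0,0,0.9,0,0,-0.22,0,0,0,0.9],
)

```text
time_s: 6.4
tool_pos: [0.6141, 0.2237, 0.1689]
tcp_rot: [[0.707, 0.708, 0.003], [0.708, -0.707, 0.001], [0.002, 0.001, -1.0]]
force: [-0.6, -0.6, -0.5]
opening: 0.0823
grasp_force: 0.0
```

Call:
apply_moves(
  plan=[-1,0.358,0,0,0,0,0.9,-1,0.358,0,0,0,0,0.9,-1,0.358,0,0,0,0,0.9,-1,0.358,0,0,0,0,0.9,-1,0.358,0,0,0,0,0.9,-1,0.358,0,0,0,0,0.9,-1,0.358,0,0,0,0,0.9,-1,0.358,0,0,0,0,0.9,-1,0.358,0,0,0,0,0.9,-1,0.358,0,0,0,0,0.9,-1,0.358,0,0,0,0,0.9,-1,0.358,0,0,0,0,0.9],
)

```text
time_s: 7.6
tool_pos: [0.3836, -0.2607, 0.1661]
tcp_rot: [[0.712, 0.702, -0.003], [0.702, -0.712, 0.0], [-0.002, -0.002, -1.0]]
force: [-0.7, -0.6, -0.3]
opening: 0.0826
grasp_force: 0.0
```

Call:
apply_moves(
  plan=[-0.006,0,0,0,0,0,0.9,-0.006,0,0,0,0,0,0.9,-0.006,0,0,0,0,0,0.9],
)

```text
time_s: 7.9
tool_pos: [0.3851, -0.2578, 0.1672]
tcp_rot: [[0.705, 0.709, -0.0], [0.709, -0.705, 0.0], [0.0, -0.001, -1.0]]
force: [0.8, 0.3, -0.6]
opening: 0.0827
grasp_force: 0.0
```

Call:
apply_moves(
  plan=[0,0,0.08,0,0,0,0.9,0,0,0.15,0,0,0,0.9,0,0,0.2,0,0,0,0.9,0,0,0.224,0,0,0,0.9,0,0,0.224,0,0,0,0.9,0,0,0.224,0,0,0,-0.5,0,0,0.224,0,0,0,-0.5,0,0,0.224,0,0,0,-0.5,0,0,0.224,0,0,0,-0.5,0,0,0.224,0,0,0,-0.5,0,0,0.224,0,0,0,-0.5,0,0,0.224,0,0,0,-0.5],
)

```text
time_s: 9.1
tool_pos: [0.3849, -0.2591, 0.0558]
tcp_rot: [[0.707, 0.707, 0.0], [0.707, -0.707, -0.0], [0.0, 0.001, -1.0]]
force: [-0.4, -0.5, 2.4]
opening: 0.0411
grasp_force: 30.0
```

Call:
apply_moves(
  plan=[0,0,-0.06,0,0,0,-0.5,0,0,-0.12,0,0,0,-0.5,0,0,-0.16,0,0,0,-0.5,-0.017,0.08,-0.16,0,0,0,-0.5,-0.017,0.16,-0.16,0,0,0,-0.5,-0.017,0.25,-0.16,0,0,0,-0.5,-0.017,0.314,-0.16,0,0,0,-0.5,-0.017,0.314,-0.16,0,0,0,-0.5,-0.017,0.314,-0.16,0,0,0,-0.5,-0.017,0.314,-0.16,0,0,0,-0.5],
)

```text
time_s: 10.1
tool_pos: [0.4893, -0.3751, 0.1353]
tcp_rot: [[0.706, 0.708, -0.001], [0.708, -0.706, 0.001], [-0.0, -0.001, -1.0]]
force: [0.5, 0.6, -1.5]
opening: 0.0409
grasp_force: 30.0
```

Call:
apply_moves(
  plan=[0.001,0.001,0.06,0,0,0,-0.5,0.001,0.001,0.11,0,0,0,-0.5,0.001,0.001,0.13,0,0,0,-0.5,0.001,0.001,0.14,0,0,0,-0.5,0.001,0.001,0.146,0,0,0,-0.5,0.001,0.001,0.149,0,0,0,-0.5,0.001,0.001,0.151,0,0,0,-0.5,0.001,0.001,0.151,0,0,0,-0.5,0.001,0.001,0.151,0,0,0,-0.5],
)

```text
time_s: 11.0
tool_pos: [0.4907, -0.376, 0.0605]
tcp_rot: [[0.707, 0.708, 0.001], [0.708, -0.707, -0.0], [0.0, 0.001, -1.0]]
force: [0.1, 0.2, -1.3]
opening: 0.0409
grasp_force: 30.0
```

Run:
```python
from h import *
a=camera("top")["image"][150:260,400:560];b=camera("side")["image"][80:220,250:420]
cv2.imwrite("pics/c2.png",np.hstack([cv2.resize(a,(400,300)),cv2.resize(b,(400,300))]))
```

```text
(no output)
```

View pics/c2.png

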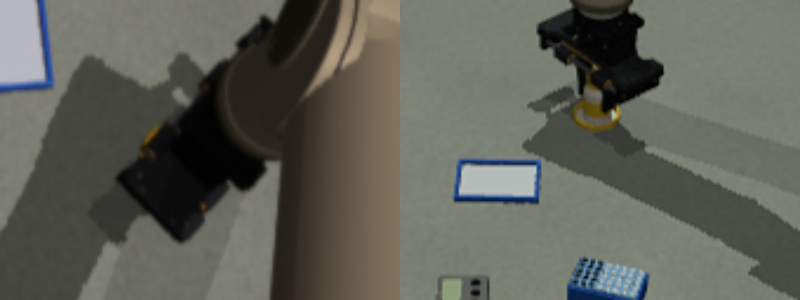

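The yellow bottle sits centred in the yellow ring (~(598,112) in the picture), about 1.7 mm above the floor. Lower and release.

Call:
apply_moves(
  plan=[0,0,0.002,0,0,0,-0.5,0,0,0.003,0,0,0,-0.5,0,0,0.004,0,0,0,-0.5,0,0,0.004,0,0,0,-0.5],
)

```text
time_s: 11.5
tool_pos: [0.4906, -0.376, 0.0589]
tcp_rot: [[0.707, 0.708, 0.0], [0.708, -0.707, -0.0], [-0.0, 0.0, -1.0]]
force: [-3.9, 2.0, 7.3]
opening: 0.0413
grasp_force: 30.0
```

Call:
apply_moves(
  plan=[0,0,0,0,0,0,0.1,0,0,0,0,0,0,0.5,0,0,0,0,0,0,0.9,0,0,0,0,0,0,0.9,0,0,0,0,0,0,0.9,0,0,-0.05,0,0,0,0.9,0,0,-0.12,0,0,0,0.9,0,0,-0.22,0,0,0,0.9,0,0,-0.22,0,0,0,0.9,0,0,-0.22,0,0,0,0.9],
)

```text
time_s: 12.5
tool_pos: [0.4911, -0.3763, 0.1694]
tcp_rot: [[0.707, 0.708, 0.002], [0.708, -0.707, -0.002], [0.0, 0.003, -1.0]]
force: [-0.0, -0.4, -0.9]
opening: 0.0826
grasp_force: 0.0
```

Call:
apply_moves(
  plan=[0.636,-0.807,0,0,0,0,0.9,0.636,-0.807,0,0,0,0,0.9,0.636,-0.807,0,0,0,0,0.9,0.636,-0.807,0,0,0,0,0.9,0.636,-0.807,0,0,0,0,0.9,0.636,-0.807,0,0,0,0,0.9,0.636,-0.807,0,0,0,0,0.9,0.636,-0.807,0,0,0,0,0.9,0.636,-0.807,0,0,0,0,0.9,0.636,-0.807,0,0,0,0,0.9,0.636,-0.807,0,0,0,0,0.9,0.636,-0.807,0,0,0,0,0.9],
)

```text
time_s: 13.7
tool_pos: [0.4285, 0.1366, 0.1671]
tcp_rot: [[0.703, 0.711, -0.002], [0.711, -0.703, 0.001], [-0.001, -0.002, -1.0]]
force: [0.3, -1.6, 0.6]
opening: 0.0826
grasp_force: 0.0
```

Call:
apply_moves(
  plan=[0,0,0,0,0,0,0.9,0,0,0,0,0,0,0.9,0,0,0,0,0,0,0.9],
)

```text
time_s: 14.0
tool_pos: [0.4299, 0.1329, 0.1677]
tcp_rot: [[0.708, 0.706, -0.001], [0.706, -0.708, -0.0], [-0.001, -0.0, -1.0]]
force: [0.6, 0.1, -1.0]
opening: 0.0829
grasp_force: 0.0
```

Down by .1677-.0555 = .112 (0.224).

Call:
apply_moves(
  plan=[0,0,0.08,0,0,0,0.9,0,0,0.15,0,0,0,0.9,0,0,0.2,0,0,0,0.9,0,0,0.224,0,0,0,0.9,0,0,0.224,0,0,0,0.9,0,0,0.224,0,0,0,-0.5,0,0,0.224,0,0,0,-0.5,0,0,0.224,0,0,0,-0.5,0,0,0.224,0,0,0,-0.5,0,0,0.224,0,0,0,-0.5,0,0,0.224,0,0,0,-0.5,0,0,0.224,0,0,0,-0.5],
)

```text
time_s: 15.2
tool_pos: [0.43, 0.1341, 0.0563]
tcp_rot: [[0.707, 0.708, 0.001], [0.708, -0.707, -0.0], [0.0, 0.001, -1.0]]
force: [-0.5, -0.6, 3.9]
opening: 0.041
grasp_force: 30.0
```

Call:
apply_moves(
  plan=[0,0,-0.06,0,0,0,-0.5,0,0,-0.14,0,0,0,-0.5,0,0,-0.2,0,0,0,-0.5,0.08,-0.03,-0.2,0,0,0,-0.5,0.17,-0.06,-0.2,0,0,0,-0.5,0.26,-0.095,-0.2,0,0,0,-0.5,0.35,-0.13,-0.2,0,0,0,-0.5,0.43,-0.158,-0.2,0,0,0,-0.5,0.491,-0.18,-0.2,0,0,0,-0.5,0.491,-0.18,-0.2,0,0,0,-0.5,0.491,-0.18,-0.2,0,0,0,-0.5,0.491,-0.18,-0.2,0,0,0,-0.5],
)

```text
time_s: 16.4
tool_pos: [0.5395, 0.3705, 0.1557]
tcp_rot: [[0.707, 0.707, -0.0], [0.707, -0.707, -0.001], [-0.001, 0.001, -1.0]]
force: [0.3, -0.2, -1.3]
opening: 0.0412
grasp_force: 30.0
```

Call:
apply_moves(
  plan=[0.001,0,0.06,0,0,0,-0.5,0.001,0,0.12,0,0,0,-0.5,0.001,0,0.16,0,0,0,-0.5,0.001,0,0.175,0,0,0,-0.5,0.001,0,0.183,0,0,0,-0.5,0.001,0,0.188,0,0,0,-0.5,0.001,0,0.19,0,0,0,-0.5,0.001,0,0.19,0,0,0,-0.5,0.001,0,0.19,0,0,0,-0.5],
)

```text
time_s: 17.3
tool_pos: [0.5401, 0.3721, 0.0617]
tcp_rot: [[0.707, 0.708, 0.001], [0.708, -0.707, 0.0], [0.001, 0.0, -1.0]]
force: [-0.6, -0.0, -1.1]
opening: 0.0413
grasp_force: 30.0
```

Run:
```python
from h import *
a=camera("top")["image"][110:260,120:320];b=camera("side")["image"][220:370,220:420]
cv2.imwrite("pics/c3.png",np.hstack([cv2.resize(a,(400,300)),cv2.resize(b,(400,300))]))
```

```text
(no output)
```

View pics/c3.png

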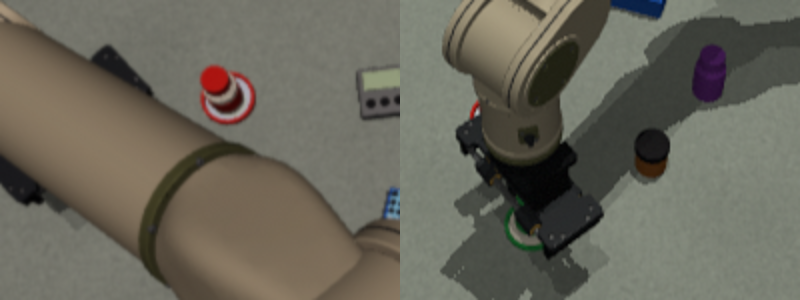

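The red bottle stands in its dock (215–235,90). The green bottle is inside the green ring (525,225), about 2.4 mm above the floor.

Call:
apply_moves(
  plan=[0,0,0.002,0,0,0,-0.5,0,0,0.004,0,0,0,-0.5,0,0,0.005,0,0,0,-0.5,0,0,0.0055,0,0,0,-0.5,0,0,0.0055,0,0,0,-0.5],
)

```text
time_s: 17.9
tool_pos: [0.54, 0.3721, 0.0593]
tcp_rot: [[0.707, 0.708, 0.001], [0.708, -0.707, -0.0], [0.0, 0.001, -1.0]]
force: [-2.9, -2.6, 7.8]
opening: 0.0414
grasp_force: 30.0
```

Call:
apply_moves(
  plan=[0,0,0,0,0,0,0.1,0,0,0,0,0,0,0.5,0,0,0,0,0,0,0.9,0,0,0,0,0,0,0.9,0,0,0,0,0,0,0.9,0,0,-0.05,0,0,0,0.9,0,0,-0.12,0,0,0,0.9,0,0,-0.22,0,0,0,0.9,0,0,-0.22,0,0,0,0.9,0,0,-0.22,0,0,0,0.9],
)

```text
time_s: 18.9
tool_pos: [0.5403, 0.3723, 0.1695]
tcp_rot: [[0.707, 0.708, 0.002], [0.708, -0.707, 0.001], [0.002, 0.001, -1.0]]
force: [-0.1, 0.0, -0.7]
opening: 0.0827
grasp_force: 0.0
```

Call:
apply_moves(
  plan=[-0.677,0.396,0,0,0,0.315,1,-0.677,0.396,0,0,0,0.315,1,-0.677,0.396,0,0,0,0.315,1,-0.677,0.396,0,0,0,0.315,1,-0.677,0.396,0,0,0,0.315,1,-0.677,0.396,0,0,0,0.315,1,-0.677,0.396,0,0,0,0.315,1,-0.677,0.396,0,0,0,0.315,1,-0.677,0.396,0,0,0,0.315,1,-0.677,0.396,0,0,0,0.315,1,-0.677,0.396,0,0,0,0.315,1,-0.677,0.396,0,0,0,0.315,1],
)

```text
time_s: 20.1
tool_pos: [0.4408, -0.0062, 0.1679]
tcp_rot: [[0.98, -0.2, -0.001], [-0.2, -0.98, 0.0], [-0.001, -0.0, -1.0]]
force: [0.0, 0.3, -0.3]
opening: 0.0872
grasp_force: 0.0
```

Call:
apply_moves(
  plan=[0,0,0.04,0,0,0,1,0,0,0.08,0,0,0,1,0,0,0.08,0,0,0,1],
)

```text
time_s: 20.4
tool_pos: [0.4394, -0.0066, 0.1262]
tcp_rot: [[0.98, -0.2, -0.004], [-0.2, -0.98, 0.001], [-0.004, -0.0, -1.0]]
force: [-0.1, 0.1, 0.5]
opening: 0.0874
grasp_force: 0.0
```

Run:
```python
from h import *
a=camera("top")["image"][120:270,150:350];b=camera("side")["image"][120:360,230:430]
cv2.imwrite("pics/c4.png",np.hstack([cv2.resize(a,(400,300)),cv2.resize(b,(400,480))[90:390]]))
```

```text
(no output)
```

View pics/c4.png

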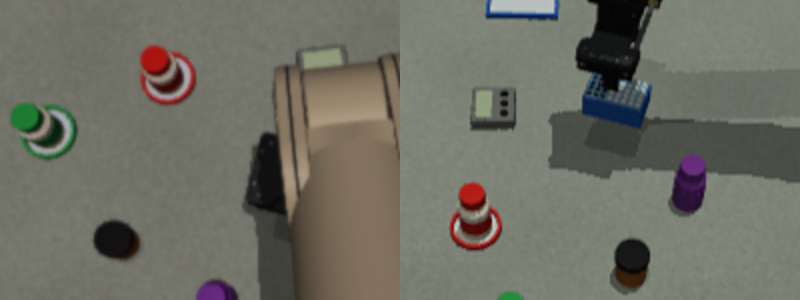

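Green (45,130) and red (168,75) stand upright in their docks. The gripper is over the rack (615,95), with a finger on each side. Descend and grip.

Call:
apply_moves(
  plan=[0,0,0.05,0,0,0,1,0,0,0.1,0,0,0,1,0,0,0.15,0,0,0,1,0,0,0.18,0,0,0,1,0,0,0.18,0,0,0,1,0,0,0.18,0,0,0,0,0,0,0.18,0,0,0,-0.2,0,0,0.18,0,0,0,-0.2,0,0,0.18,0,0,0,-0.2,0,0,0.18,0,0,0,-0.2,0,0,0.18,0,0,0,-0.2,0,0,0.18,0,0,0,-0.2],
)

```text
time_s: 21.7
tool_pos: [0.441, -0.0076, 0.0387]
tcp_rot: [[0.979, -0.202, 0.0], [-0.202, -0.979, -0.0], [0.001, 0.0, -1.0]]
force: [-1.3, 0.1, 6.0]
opening: 0.0556
grasp_force: 30.0
```

Call:
apply_moves(
  plan=[0,0,-0.04,0,0,0,-0.2,0,0,-0.1,0,0,0,-0.2,0,0,-0.16,0,0,0,-0.2,0.07,0.055,-0.16,0,0,-0.015,-0.2,0.14,0.11,-0.16,0,0,-0.03,-0.2,0.21,0.165,-0.16,0,0,-0.045,-0.2,0.28,0.22,-0.16,0,0,-0.06,-0.2,0.35,0.276,-0.16,0,0,-0.075,-0.2,0.419,0.331,-0.16,0,0,-0.09,-0.2,0.419,0.331,-0.16,0,0,-0.09,-0.2,0.419,0.331,-0.16,0,0,-0.09,-0.2,0.419,0.331,-0.16,0,0,-0.09,-0.2],
)

```text
time_s: 22.9
tool_pos: [0.6121, -0.2107, 0.118]
tcp_rot: [[0.997, 0.08, -0.001], [0.08, -0.997, 0.001], [-0.001, -0.001, -1.0]]
force: [-0.2, -0.0, -1.4]
opening: 0.0559
grasp_force: 30.0
```

Run:
```python
from h import *
a=camera("top")["image"][110:260,350:550];b=camera("side")["image"][80:230,220:420]
cv2.imwrite("pics/c5.png",np.hstack([cv2.resize(a,(400,300)),cv2.resize(b,(400,300))]))
```

```text
(no output)
```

View pics/c5.png

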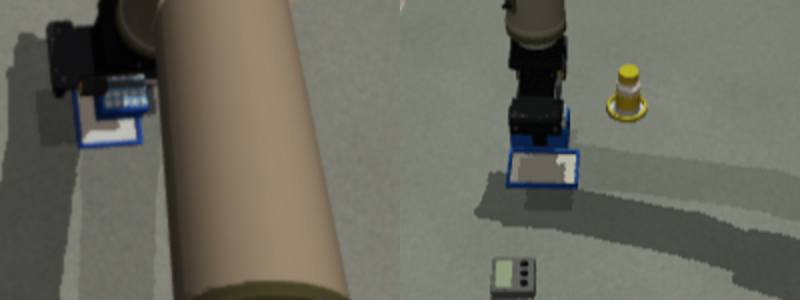

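The yellow bottle is fine at (628,95) and the rack hangs over the blue dock. Lower to just above the rim and check.

Call:
apply_moves(
  plan=[0.001,0.001,0.05,0,0,0,-0.2,0.001,0.001,0.09,0,0,0,-0.2,0.001,0.001,0.115,0,0,0,-0.2,0.001,0.001,0.126,0,0,0,-0.2,0.001,0.001,0.126,0,0,0,-0.2,0.001,0.001,0.126,0,0,0,-0.2],
)

```text
time_s: 23.6
tool_pos: [0.6136, -0.2124, 0.0563]
tcp_rot: [[0.997, 0.079, 0.001], [0.079, -0.997, -0.0], [0.001, 0.001, -1.0]]
force: [0.5, 0.3, -1.4]
opening: 0.0559
grasp_force: 30.0
```

Run:
```python
from h import *
a=camera("top")["image"][120:210,360:480];b=camera("side")["image"][120:210,240:360]
cv2.imwrite("pics/c6.png",np.hstack([cv2.resize(a,(400,300),interpolation=2),cv2.resize(b,(400,300),interpolation=2)]))
```

```text
(no output)
```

View pics/c6.png

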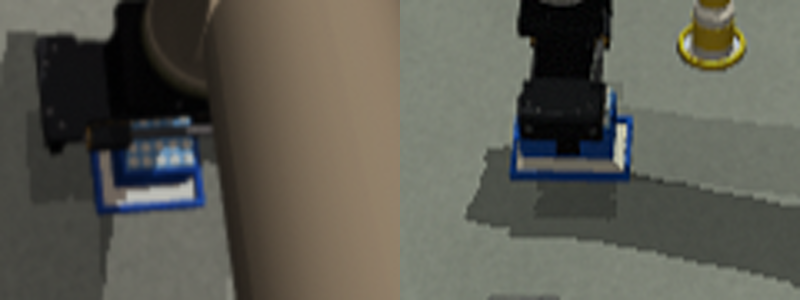

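Run:
```python
from h import *
c=camera("top");s=camera("side")
f=lambda c,o,p,z:ray(c,(o[0]+p[0]*.3-.35,o[1]+p[1]*.3-.35),z)[:2].round(4)
T=(360,120);S=(240,120)
print("rack near end L,R at bottom",f(c,T,(115,185),.0176),f(c,T,(195,178),.0176))
print("rack top near",f(c,T,(128,169),.0626))
print("dock near outer L,R",f(c,T,(98,213),.01),f(c,T,(204,204),.01))
t=np.deg2rad(4.5);u=np.array([np.cos(t),np.sin(t)]);v=np.array([-u[1],u[0]])
C=np.array([.6136,-.2124]);D=np.array([.613,-.212])
print("expected rack near",C-45*u/1e3+28*v/1e3,C-45*u/1e3-28*v/1e3,"dock",D-.058*u+.041*v,D-.058*u-.041*v)
R=cv2.Rodrigues(c["rvec"])[0];print(-R.T@c["tvec"])
print("side rack L,R bottom",f(s,S,(524,152)-np.array([400,0]),.0176),f(s,S,(614,150)-np.array([400,0]),.0176))
```

```text
rack near end L,R at bottom [ 0.5716 -0.1894] [ 0.5778 -0.2505]
rack top near [ 0.5717 -0.1912]
dock near outer L,R [ 0.5514 -0.1773] [ 0.5594 -0.2585]
expected rack near [ 0.56654187 -0.18801697] [ 0.57093557 -0.24384434] dock [ 0.55196197 -0.17567702] [ 0.55839562 -0.25742424]
[ 0.29168645 -0.00363813  1.06061228]
side rack L,R bottom [ 0.6565 -0.1901] [ 0.5701 -0.2029]
```

The rack reads about 3 mm too far in +x inside the dock's 8 mm margin. I'll shift back 3 mm and lower.

Call:
apply_moves(
  plan=[-0.006,-0.002,0,0,0,0,-0.2,-0.006,-0.002,0.008,0,0,0,-0.2,-0.006,-0.002,0.015,0,0,0,-0.2,-0.006,-0.002,0.02,0,0,0,-0.2,-0.006,-0.002,0.024,0,0,0,-0.2,-0.006,-0.002,0.026,0,0,0,-0.2,-0.006,-0.002,0.026,0,0,0,-0.2],
)

```text
time_s: 24.5
tool_pos: [0.6099, -0.2116, 0.0421]
tcp_rot: [[0.997, 0.079, -0.0], [0.079, -0.997, 0.0], [-0.0, -0.0, -1.0]]
force: [-0.8, -0.5, -1.0]
opening: 0.0558
grasp_force: 30.0
```

Call:
apply_moves(
  plan=[0,0,0.002,0,0,0,-0.2,0,0,0.003,0,0,0,-0.2,0,0,0.003,0,0,0,-0.2],
)

```text
time_s: 24.8
tool_pos: [0.6102, -0.2117, 0.0418]
tcp_rot: [[0.997, 0.079, 0.0], [0.079, -0.997, -0.0], [0.0, 0.0, -1.0]]
force: [-4.2, 1.0, 7.1]
opening: 0.056
grasp_force: 30.0
```

Contact with the floor at the expected height (7 N). Release and rise.

Call:
apply_moves(
  plan=[0,0,0,0,0,0,0.35,0,0,0,0,0,0,0.7,0,0,0,0,0,0,1,0,0,0,0,0,0,1,0,0,0,0,0,0,1,0,0,-0.05,0,0,0,1,0,0,-0.14,0,0,0,1,0,0,-0.24,0,0,0,1,0,0,-0.34,0,0,0,1,0,0,-0.34,0,0,0,1,0,0,-0.34,0,0,0,1],
)

```text
time_s: 25.9
tool_pos: [0.6106, -0.2118, 0.2122]
tcp_rot: [[0.997, 0.079, 0.003], [0.079, -0.997, -0.001], [0.002, 0.001, -1.0]]
force: [0.0, -0.0, -1.0]
opening: 0.0871
grasp_force: 0.0
```

Call:
apply_moves(
  plan=[-0.5,0.0,0,0,0,0,1,-0.5,0.0,0,0,0,0,1,-0.5,0.0,0,0,0,0,1,-0.5,0.0,0,0,0,0,1,-0.5,0.0,0,0,0,0,1,-0.5,0.0,0,0,0,0,1,-0.5,0,0,0,0,0,1],
)

```text
time_s: 26.6
tool_pos: [0.3596, -0.2317, 0.21]
tcp_rot: [[0.997, 0.077, -0.001], [0.077, -0.997, -0.0], [-0.001, 0.0, -1.0]]
force: [1.3, 0.4, 0.6]
opening: 0.0871
grasp_force: 0.0
```

Run:
```python
from h import *
a=camera("top")["image"];b=camera("side")["image"]
cv2.imwrite("pics/c7.png",np.hstack([cv2.resize(a[110:290,150:510],(480,240)),cv2.resize(b[110:360,230:400],(320,470))[:240]]) if 0 else np.vstack([cv2.resize(a[120:270,150:510],(720,300),interpolation=2),np.hstack([cv2.resize(b[100:225,240:390],(360,300),interpolation=2),cv2.resize(b[225:350,240:390],(360,300),interpolation=2)])]))
```

```text
(no output)
```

View pics/c7.png

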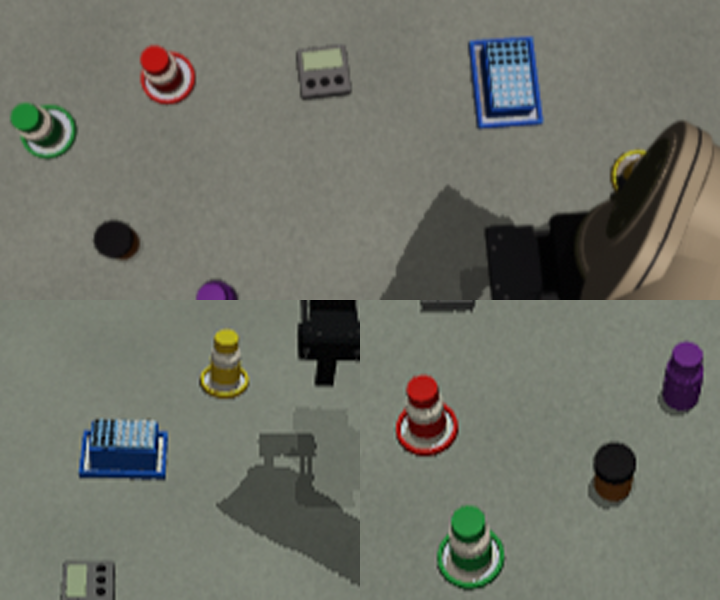

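Everything is in place. The rack lies flat inside its rim (505,82), and the red (165,75), green (45,130) and yellow (225,370) bottles stand upright in their docks. The jar and timer have not moved. Handing in.

```bash
python3 -c "
from workcell import ticket
print(ticket.close_job())"
```

```text
the job is handed in; nothing more can be done
None
```

I've handed the job in: the final pictures show all three bottles upright in the docks matching their caps, the tip rack flat in the blue dock, and the jar and timer where they were; the arm took about 27 s of the 120 s.

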